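# True up a leaning stud with an assembly square and hold it for tacking

### The job

The square-tube stud on the bolted-down base plate leans over and has to be held square for tack welding. Pick up the red assembly square, set its foot on the plate in front of the stud, centred on the stud's front face, and press it down and into the corner, firmly but not hard, until the stud is pushed upright and both outer faces of the square lie flush on plate and stud. Finish holding the square there in the gripper, still pressed both ways; the gripper must not push the stud itself, and the other things on the bench stay where they are.

Things in the scene. Friction and masses are not known exactly. Their poses are not given: they have to be found in the camera images.
- square: red L-shaped aluminium square, 24 mm thick (y), 0.25 kg, standing on its foot. Origin: outer heel corner (relieved 5 mm), mid-thickness. +x: out of the front face that goes against the stud; z up. Upright limb x -42..0, top z 105 mm; foot x -100..-5, z 0..36 mm. Grip the limb from above across y, TCP near x -21, z 70 mm. Dragged, it may pitch in the grip
- base_plate: steel plate 190x110x10 mm, bolted down. Origin: on its top face (10 mm above the bench), mid-width, where the upright stud's front face would meet it: the square's origin and axes coincide with these when home. +x: from the open part of the plate to the stud; z up. Spans x -130..60, y -55..55 mm; bolt heads 6.5 mm high at x -118 and 48, y +/-43
- stud: dark square tube 40x40x85 mm, pivoted on a bolt between two blue ears (beyond y +/-20 mm, behind the front face, 42 mm high), with a set-screw stop behind it. Origin: on the pivot, 20 mm behind the front face, 28 mm above the plate's top. Upright it spans 3 to 88 mm above the plate's top, front face at plate x = 0
- stud_lean (a joint): lean of the stud, rad: 0 upright, positive with its top leaning over the open part of the plate (towards the square); 0.06 to 0.13 at the start. Stiff pivot: stays where it is put, no spring; 2 to 3 N at the top turn it. At 0 it meets a fixed stop and goes no further
- brown_bush: brown bush, 30 mm diameter, 50 mm high, standing; origin under its centre; leave alone
- parts_case: blue parts case, about 190 x 130 mm, always in the same place between the square and the fixture; its clear lid stands open, up to 140 mm above the bench: carry the square over it. Fixed; leave alone
- paste_tub: blue and white tub, 60 mm diameter, 42 mm high; origin under its centre; leave alone
- nut: hex nut 36 x 41 x 18 mm, lying; origin under its centre; leave alone
Not all that is in view belongs to the job. Of the things shaped like the square, the red one is meant.

How it is judged:
By the outcome, as a careful person would: the job done as asked, in the order asked, and still so for the second after the job is handed in, while the arm keeps its last pose, push and grip.
It also fails if it takes over 56 s, if anything falls off the work surface, if the arm or the gripper's body presses on something with over 40 N, if the wrist force passes 120 N, or if a joint passes its speed limit or range.

### The arm

A 7-joint arm with a two-finger parallel gripper is mounted at the origin on a cart in front of the work surface, level with it; the furniture and walls round the work are solid. World frame = base frame: x ahead of the robot, y to its left, z up, the work surface at z = 0. Lengths are in m, angles in rad, forces in N, time in s.
With the tool pointing down it reaches from about 0.4 to 0.85 m from the base axis. Payload 4.5 kg.
Tool frame: the origin (TCP) lies between the finger pads, 19 mm behind the fingertips; this is the grasp point; z points along the fingers, y is the line along which they close (so a half turn about z gives the same grasp; the last joint's range is limited). The gripper opens to 88 mm and grips with 3 to 60 N. Pads are 18 mm wide; open, the fingers measure 123 mm over their backs; the gripper's body (75 mm by 187 mm) begins 45 mm behind the grasp point.
Start: joints at [1.353, 0.689, -0.195, 1.565, 0.157, 0.902, -0.215], TCP at [0.156, -0.605, 0.257] pointing down, gripper open.
Joint ranges: [-3.01, 3.01], [-0.46, 2.08], [-1.47, 1.51], [0.13, 2.56], [-1, 4.14], [0.04, 2.09], [-2.66, 2.66]. Speed limits (rad/s): [2.57, 2.57, 3.14, 3.14, 3.14, 3.14, 3.14].

### API

Orientations are given as a unit quaternion [x, y, z, w].
In Python, from plant import r gives the robot as it stands.
- The arm moves only by the tool play_rows, never from a script. Its arguments are lists of equal length, an entry for each row: "translation": the shift along the tool's x, y, z in m, a list of three; "delta_rot": the turn, a rotation vector about the tool's x, y, z in degrees, a list of three; "grip": the opening, from -1 (shut) to 1 (fully open). In form: {"translation": [[x, y, z], ...], "delta_rot": [[rx, ry, rz], ...], "grip": [grip, ...]}. A call has 1 to 20 rows; each row shifts and turns the commanded pose from where the row before left it, along the tool's axes as they then stand; what a row does not reach is not made up. A row lasts 1/8 s, in which the tool goes at most 62.5 mm and 10.7 degrees, less where a joint would pass 70% of its speed; a pose out of reach is approached as far as the arm can. A call with a gripper value outside its range is refused whole. The fingers move at their own pace and stop on an object; "squeeze" is the grip in N (left out, the last holds). Time passes only in rows, so rows that do not move let the fingers close. It gives the time, the measured TCP pose, the force, the opening and the grip force at its end, in the units of the state.
- r.get_state(): the state, without advancing time (a new reading comes with each control period).
- r.snapshot(name): name is "side" or "top"; returns the picture (400x640x3 uint8, blue, green, red); there is no depth.
- r.get_calibration(name): a dict with "intrinsics" (3x3 intrinsics, pixels), "k1" (the pictures are not rectified: a ray, as slopes to the right and down, at radius r is drawn at 1 + k1 r^2 times it, then the intrinsics apply), "eye" and "rotation" of the camera in the world. Camera axes: x right, y up, looking along -z (the intrinsics and any distortion apply to the point x, -y, -z); pixel columns grow to the right and rows downward; lengths in m; the calibration is good to about 2 mm. A picture is of the moment at which its call begins. get_calibration takes no time and is no camera call.
- r.finish_job(): hands the job in; it is judged then, once.
Trained networks look in the newest picture that a camera, given by its name, has taken for a name from the list of things; names that differ only in an ending like _2 or _b are one class to them, and where a whole thing is asked for, a point or a joint stands for the part that bears it (a point fixed in the world has none). Each returns a list of dicts, best first, with "confidence" (0 to 1); they miss things now and then, are a little off and sometimes report something else, mostly with a low value. They report only what shows in the picture. A call takes as long as a camera call. They do not tell look-alikes from the thing itself.
- r.look_for(camera, target): "point" ([x, y, z] in m, in world coordinates, good to about 4 mm: the middle of the surface that is visible of it).
- r.silhouettes(camera, target): "pixels" (400x640 bool, what is visible of it).
The state is a dict: "clock": time; "q": joint angles; "qd": joint speeds; "joint_torque": joint torques, N m; "tool_pos": TCP position; "eef_rot": TCP orientation; "contact_force": force on the tool from outside, world axes, zero at the start; "moment": the same for the moment, N m; "opening": opening from 0.0 (shut) to 1.0 (fully open); "finger_force": force on a finger pad.
Only numpy, scipy, OpenCV 4.12 (cv2) and the standard library are available. Lean on these libraries where they do the work, as an engineer would, in place of code of your own. Each camera call takes 0.05 s, during which the arm holds its last target. There are 200 camera calls.

## Working session

There is one attempt and no reset: what is moved stays moved. The work goes in short steps, Python scripts to look and compute and a tool call to move; the robot and the scene stay as the last step left them, time stands still between calls to the robot, and variables do not carry over. Pictures are saved under pics/ and viewed, at most 10 in all, crops included, and the job is handed in when it is done.

Besides the shell and the picture viewer there is one more tool, called as a command line: name --argument value ..., lists and objects as JSON in quotes. play_rows: Moves the arm, as the interface text tells. Its arguments: {"type":"object","properties":{"translation":{"type":"array","items":{"type":"array","items":{"type":"number"}}},"delta_rot":{"type":"array","items":{"type":"array","items":{"type":"number"}}},"grip":{"type":"array","items":{"type":"number"}},"squeeze":{"type":"number"}},"required":["translation","delta_rot","grip"]}

```bash
mkdir -p pics; cat > h.py <<'E'
import numpy as np, cv2
from plant import r
from scipy.spatial.transform import Rotation as R
def ray(cam,u,v):
    c=r.get_calibration(cam);K=np.array(c['intrinsics']);k=c['k1']
    d=np.array([(u-K[0,2])/K[0,0],(v-K[1,2])/K[1,1]]);p=d.copy()
    for _ in range(20): p=d/(1+k*(p@p))
    return np.array(c['eye']),np.array(c['rotation'])@np.array([p[0],-p[1],-1])
def onz(cam,u,v,z):
    e,d=ray(cam,u,v);return e+d*(z-e[2])/d[2]
def proj(cam,P):
    c=r.get_calibration(cam);K=np.array(c['intrinsics'])
    q=(np.atleast_2d(P)-c['eye'])@np.array(c['rotation'])
    p=np.c_[q[:,0]/-q[:,2],-q[:,1]/-q[:,2]]
    p=p*(1+c['k1']*(p**2).sum(1))[:,None]
    return p*[K[0,0],K[1,1]]+[K[0,2],K[1,2]]
E
python3 - <<'E'
from h import *
for c in ('side','top'):
    cv2.imwrite(f'pics/{c}0.png',r.snapshot(c)); k=r.get_calibration(c); print(c,k['eye'],np.round(k['rotation'],3).tolist(),k['k1'],k['intrinsics'])
    for t in ('square','base_plate','stud'):
        print(t,[(np.round(o['point'],3).tolist(),round(o['confidence'],2),proj(c,o['point']).round()[0].tolist()) for o in r.look_for(c,t)])
        for i,o in enumerate(r.silhouettes(c,t)[:2]):
            cn=max(cv2.findContours(o['pixels'].astype('u1'),0,2)[0],key=cv2.contourArea)
            print('  sil',round(o['confidence'],2),cv2.approxPolyDP(cn,2.0,True)[:,0].tolist())
E
```

```text
side [0.26932549 1.05708975 0.73005437] [-0.072, 0.473, 0.871, -0.107] 0.014788986961759587 [[473.62323649   0.         319.08263529]
 [  0.         473.62323649 200.12948092]
 [  0.           0.           1.        ]]Traceback (most recent call last):
  File "<stdin>", line 5, in <module>
  File "h.py", line 13, in proj
    q=(np.atleast_2d(P)-c['eye'])@np.array(c['rotation'])
      ~~~~~~~~~~~~~~~~~~~~~~~~~~~^~~~~~~~~~~~~~~~~~~~~~~~
ValueError: matmul: Input operand 1 has a mismatch in its core dimension 0, with gufunc signature (n?,k),(k,m?)->(n?,m?) (size 4 is different from 3)
```

View pics/side0.png

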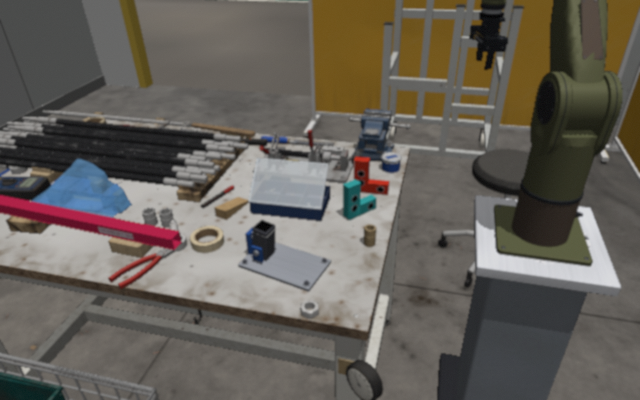

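The side view shows the red square at about (368,178), a teal look-alike at (357,200), the parts case at (290,190), and the stud at (262,240) on the plate (285,265). The camera rotation is a quaternion, so I'll fix the helper.

```bash
sed -i "s/np.array(c\['rotation'\])/R.from_quat(c['rotation']).as_matrix()/" h.py
python3 - <<'E'
from h import *
for c in ('side','top'):
    im=r.snapshot(c);cv2.imwrite(f'pics/{c}1.png',im); k=r.get_calibration(c); print(c,k['eye'],k['intrinsics'][0])
    np.save(f'{c}.npy',im)
    for t in ('square','base_plate','stud'):
        print(t,[(np.round(o['point'],3).tolist(),round(o['confidence'],2),proj(c,o['point']).round()[0].tolist()) for o in r.look_for(c,t)])
        for i,o in enumerate(r.silhouettes(c,t)[:3]):
            cn=max(cv2.findContours(o['pixels'].astype('u1'),0,2)[0],key=cv2.contourArea)
            np.save(f'{c}_{t}_{i}.npy',o['pixels'])
            print('  sil',round(o['confidence'],2),cv2.approxPolyDP(cn,2.0,True)[:,0].tolist())
E
```

```text
side [0.26932549 1.05708975 0.73005437] [473.62323649   0.         319.08263529]
square [([0.459, 0.035, 0.038], 0.56, [355.0, 207.0])]
  sil 0.91 [[356, 158], [353, 173], [354, 178], [361, 184], [361, 190], [366, 193], [387, 194], [388, 181], [371, 180], [368, 159]]
  sil 0.88 [[357, 179], [343, 185], [343, 214], [349, 219], [376, 207], [374, 196], [361, 197], [361, 183]]
base_plate [([0.568, 0.269, 0.007], 0.89, [289.0, 267.0])]
  sil 0.97 [[239, 267], [308, 291], [330, 264], [330, 260], [276, 244], [274, 254], [264, 261], [262, 249], [252, 244], [251, 229], [246, 235], [249, 254]]
  sil 0.57 [[356, 157], [354, 178], [360, 183], [361, 191], [387, 194], [388, 182], [371, 179], [369, 160]]
stud [([0.624, 0.261, 0.073], 0.59, [265.0, 239.0])]
  sil 0.86 [[261, 220], [252, 230], [252, 243], [262, 250], [266, 260], [275, 250], [275, 226]]
top [0.32818929 0.06399945 1.10709   ] [453.8381261    0.         316.52395716]
square [([0.458, 0.011, 0.036], 0.84, [335.0, 228.0]), ([0.452, -0.107, 0.037], 0.74, [385.0, 230.0]), ([0.627, 0.24, 0.097], 0.53, [236.0, 153.0])]
  sil 0.9 [[325, 209], [320, 215], [320, 223], [352, 247], [357, 237], [340, 224], [338, 217]]
  sil 0.7 [[394, 210], [386, 210], [381, 216], [384, 256], [390, 256], [394, 252], [393, 230], [397, 225]]
base_plate [([0.627, 0.238, 0.096], 0.73, [237.0, 153.0]), ([0.57, 0.258, 0.008], 0.69, [234.0, 185.0])]
  sil 0.93 [[238, 136], [236, 142], [248, 150], [247, 163], [233, 165], [226, 158], [228, 141], [224, 142], [206, 211], [246, 221], [266, 150], [252, 146], [246, 138]]
stud [([0.629, 0.243, 0.095], 0.65, [235.0, 152.0])]
  sil 0.81 [[230, 143], [227, 158], [232, 163], [245, 164], [246, 149]]
  sil 0.54 [[452, 237], [440, 240], [435, 246], [435, 254], [443, 262], [457, 258], [462, 251], [458, 241]]
```

View pics/top1.png

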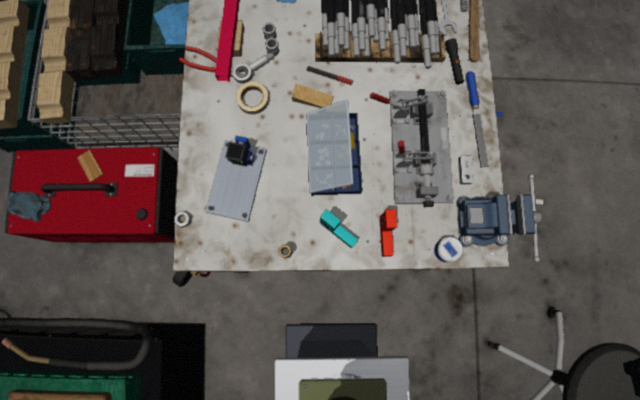

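The top view shows the red square at (389,230) with its foot towards the robot, the teal look-alike at (338,228), the plate at (235,180) with the stud at its upper end (238,152), and the open lid at (330,145). Next I'll fit the poses to the masks in both views.

```bash
cat > fit.py <<'E'
from h import *
from scipy.optimize import minimize
S=8
def box(x0,x1,y0,y1,z0,z1): return np.array([[x,y,z] for x in (x0,x1) for y in (y0,y1) for z in (z0,z1)])/1000.
SQ=[box(-42,0,-12,12,5,105),box(-100,-5,-12,12,0,36)]
PL=[box(-130,60,-55,55,-10,0)]
def render(cam,parts,T):
    m=np.zeros((400*S,640*S),np.uint8)
    for b in parts:
        p=proj(cam,b@T[0].T+T[1]); h=cv2.convexHull(((p+.5)*S).astype(np.int32)); cv2.fillConvexPoly(m,h,255)
    return cv2.resize(m,(640,400),interpolation=cv2.INTER_AREA)/255.
def pose(p,z): return R.from_euler('z',p[2]).as_matrix(),np.array([p[0],p[1],z])
def fit(parts,z,masks,ign,p0):
    def f(p): return sum((np.abs(render(c,parts,pose(p,z))-m)*(1-ign.get(c,0))).sum() for c,m in masks.items())
    best=min((minimize(f,[p0[0],p0[1],p0[2]+d],method='Nelder-Mead',options=dict(initial_simplex=np.array([[p0[0],p0[1],p0[2]+d],[p0[0]+.01,p0[1],p0[2]+d],[p0[0],p0[1]+.01,p0[2]+d],[p0[0],p0[1],p0[2]+d+.1]]),xatol=1e-4,fatol=.05,maxiter=200)) for d in (-.1,.1)),key=lambda s:s.fun)
    return best.x.round(4),round(best.fun,1)
def red(im):
    h=cv2.cvtColor(im,cv2.COLOR_BGR2HSV); return (((h[...,0]<10)|(h[...,0]>172))&(h[...,1]>130)&(h[...,2]>70)).astype(float)
E
python3 - <<'E'
from fit import *
im={c:np.load(c+'.npy') for c in('side','top')}
m={}
for c,(x0,x1,y0,y1) in dict(side=(345,395,150,200),top=(375,402,202,262)).items():
    q=np.zeros((400,640));q[y0:y1,x0:x1]=red(im[c])[y0:y1,x0:x1];m[c]=q;print(c,q.sum())
for k in (m,{'side':m['side']},{'top':m['top']}): print('sq',list(k),fit(SQ,0,k,{},[.48,-.11,0]))
pm={c:np.load(c+'_base_plate_0.npy').astype(float) for c in m}
p0=[.60,.25,-.2]
for _ in range(2):
    ign={c:cv2.dilate(render(c,[box(-15,60,-40,40,0,92)],pose(p0,.01)),np.ones((5,5))) for c in m}
    for k in (pm,{'side':pm['side']},{'top':pm['top']}):
        s=fit(PL,.01,k,ign,p0);print('pl',list(k),s)
        if len(k)==2:p1=s[0]
    p0=p1
# zoom check
out=[]
for c,(x0,x1,y0,y1) in dict(side=(230,340,210,300),top=(195,305,130,220)).items():
    big=cv2.resize(im[c],None,fx=5,fy=5,interpolation=2)
    for pts in (PL[0][[1,3,7,5]],box(0,1,-12,12,0,88)[[0,2,3,1]]):
        T=pose(p0,.01);q=((proj(c,pts@T[0].T+T[1])+.5)*5).astype(int);cv2.polylines(big,[q],True,(0,255,0),1)
    out.append(big[y0*5:y1*5,x0*5:x1*5])
cv2.imwrite('pics/z.png',cv2.resize(np.hstack(out),None,fx=.72,fy=.72))
E
```

```text
side 562.0
top 520.0
sq ['side', 'top'] (array([ 0.4928, -0.1129,  0.0214]), np.float64(467.5))
sq ['side'] (array([ 0.4919, -0.1141,  0.1109]), np.float64(292.5))
sq ['top'] (array([ 0.4928, -0.1144, -0.0252]), np.float64(149.3))
pl ['side', 'top'] (array([ 0.6182,  0.2474, -0.2319]), np.float64(172.3))
pl ['side'] (array([ 0.6172,  0.2466, -0.2292]), np.float64(78.1))
pl ['top'] (array([ 0.6188,  0.2474, -0.2318]), np.float64(81.4))
pl ['side', 'top'] (array([ 0.6182,  0.2474, -0.2315]), np.float64(157.0))
pl ['side'] (array([ 0.6175,  0.2467, -0.2256]), np.float64(76.9))
pl ['top'] (array([ 0.6187,  0.2476, -0.2326]), np.float64(73.7))
```

View pics/z.png

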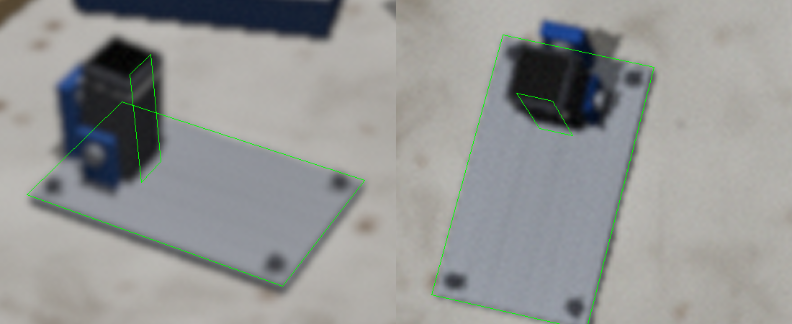

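The plate outline fits both views well. The teal square partly hides the red one in the side view, so I'll refit the square with that region masked out.

```bash
python3 - <<'E'
from fit import *
im={c:np.load(c+'.npy') for c in('side','top')}
m={'side':np.load('side_square_0.npy').astype(float),'top':np.load('top_square_1.npy').astype(float)}
m2={}
for c,(x0,x1,y0,y1) in dict(side=(345,395,150,200),top=(375,402,202,262)).items():
    q=np.zeros((400,640));q[y0:y1,x0:x1]=red(im[c])[y0:y1,x0:x1];m2[c]=np.maximum(m[c],q);print(m[c].sum(),m2[c].sum())
ign={'side':cv2.dilate(np.load('side_square_1.npy').astype(float),np.ones((5,5)))}
for mm in (m,m2):
  for k in (mm,{'side':mm['side']},{'top':mm['top']}): s=fit(SQ,0,k,ign,[.49,-.114,0]);print('sq',list(k),s); p0=s[0] if len(k)==2 else p0
out=[]
for c,(x0,x1,y0,y1) in dict(side=(335,405,145,215),top=(355,425,200,270)).items():
    big=cv2.resize(im[c],None,fx=5,fy=5,interpolation=2)
    T=pose(p0,0)
    for b in SQ:
        q=((proj(c,b[[0,2,6,4]]@T[0].T+T[1])+.5)*5).astype(int);cv2.polylines(big,[q],True,(255,0,0),1)
        q=((proj(c,b[[1,3,7,5]]@T[0].T+T[1])+.5)*5).astype(int);cv2.polylines(big,[q],True,(0,255,0),1)
    out.append(big[y0*5:y1*5,x0*5:x1*5])
cv2.imwrite('pics/z2.png',np.hstack(out))
E
```

```text
739.0 770.0
627.0 647.0Traceback (most recent call last):
  File "<stdin>", line 9, in <module>
  File "fit.py", line 15, in fit
    best=min((minimize(f,[p0[0],p0[1],p0[2]+d],method='Nelder-Mead',options=dict(initial_simplex=np.array([[p0[0],p0[1],p0[2]+d],[p0[0]+.01,p0[1],p0[2]+d],[p0[0],p0[1]+.01,p0[2]+d],[p0[0],p0[1],p0[2]+d+.1]]),xatol=1e-4,fatol=.05,maxiter=200)) for d in (-.1,.1)),key=lambda s:s.fun)
  File "fit.py", line 15, in <genexpr>
    best=min((minimize(f,[p0[0],p0[1],p0[2]+d],method='Nelder-Mead',options=dict(initial_simplex=np.array([[p0[0],p0[1],p0[2]+d],[p0[0]+.01,p0[1],p0[2]+d],[p0[0],p0[1]+.01,p0[2]+d],[p0[0],p0[1],p0[2]+d+.1]]),xatol=1e-4,fatol=.05,maxiter=200)) for d in (-.1,.1)),key=lambda s:s.fun)
              ~~~~~~~~^^^^^^^^^^^^^^^^^^^^^^^^^^^^^^^^^^^^^^^^^^^^^^^^^^^^^^^^^^^^^^^^^^^^^^^^^^^^^^^^^^^^^^^^^^^^^^^^^^^^^^^^^^^^^^^^^^^^^^^^^^^^^^^^^^^^^^^^^^^^^^^^^^^^^^^^^^^^^^^^^^^^^^^^^^^^^^^^^^^^^^^^^^^^^^^^^^^^^^^^^^^^^^^^^^^^^^^^^^^^
    res = _minimize_neldermead(fun, x0, args, callback, bounds=bounds,
                               **options)
    fxr = func(xr)
    fx = function(np.copy(x), *(wrapper_args + args))
  File "fit.py", line 14, in f
    def f(p): return sum((np.abs(render(c,parts,pose(p,z))-m)*(1-ign.get(c,0))).sum() for c,m in masks.items())
                     ~~~^^^^^^^^^^^^^^^^^^^^^^^^^^^^^^^^^^^^^^^^^^^^^^^^^^^^^^^^^^^^^^^^^^^^^^^^^^^^^^^^^^^^^^^
  File "fit.py", line 14, in <genexpr>
    def f(p): return sum((np.abs(render(c,parts,pose(p,z))-m)*(1-ign.get(c,0))).sum() for c,m in masks.items())
                                 ~~~~~~^^^^^^^^^^^^^^^^^^^
  File "fit.py", line 10, in render
    p=proj(cam,b@T[0].T+T[1]); h=cv2.convexHull(((p+.5)*S).astype(np.int32)); cv2.fillConvexPoly(m,h,255)
  File "h.py", line 12, in proj
    c=r.get_calibration(cam);K=np.array(c['intrinsics'])
ValueError: time passes only in moves, steps and waits
```

```bash
sed -i "s/r.get_calibration(cam)/cal(cam)/; 3a import functools\ncal=functools.cache(lambda n: r.get_calibration(n))" h.py
cat > a.py <<'E'
from fit import *
im={c:np.load(c+'.npy') for c in('side','top')}
m={'side':np.load('side_square_0.npy').astype(float),'top':np.load('top_square_1.npy').astype(float)}
ign={'side':cv2.dilate(np.load('side_square_1.npy').astype(float),np.ones((5,5)))}
for k in (m,{'side':m['side']},{'top':m['top']}): 
    s=fit(SQ,0,k,ign,[.49,-.114,0]);print('sq',list(k),s)
    if len(k)==2:p0=s[0]
out=[]
for c,(x0,x1,y0,y1) in dict(side=(335,405,145,215),top=(355,425,200,270)).items():
    big=cv2.resize(im[c],None,fx=5,fy=5,interpolation=2)
    T=pose(p0,0)
    for b in SQ:
        for ix,col in (([0,2,6,4],(255,0,0)),([1,3,7,5],(0,255,0))):
            q=((proj(c,b[ix]@T[0].T+T[1])+.5)*5).astype(int);cv2.polylines(big,[q],True,col,1)
    out.append(big[y0*5:y1*5,x0*5:x1*5])
cv2.imwrite('pics/z2.png',np.hstack(out))
s=r.get_state();print(s['clock'],s['tool_pos'],R.from_quat(s['eef_rot']).as_matrix().round(3).tolist())
E
python3 a.py
```

```text
sq ['side', 'top'] (array([ 0.4909, -0.1118,  0.0504]), np.float64(120.5))
sq ['side'] (array([ 0.4896, -0.1047,  0.0915]), np.float64(37.8))
sq ['top'] (array([ 0.4909, -0.1121,  0.0499]), np.float64(61.4))
0.8 [ 0.15575533 -0.60529999  0.25744114] [[0.968, 0.249, 0.0], [0.249, -0.968, -0.0], [0.0, 0.0, -1.0]]
```

View pics/z2.png

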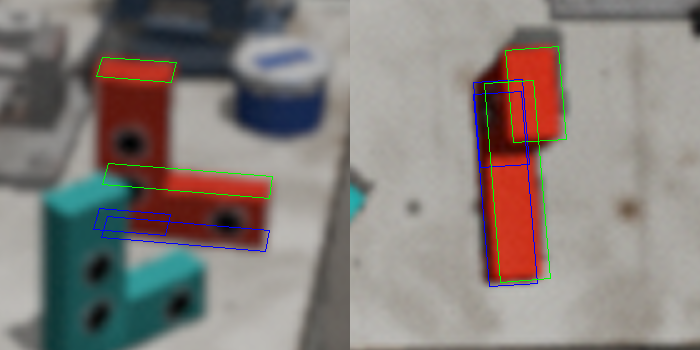

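The red square is fitted at about (0.4905, -0.112) with yaw about 0.04; the overlay sits within 1–2 mm of the limb and foot. Moving above it now.

play_rows --translation '[[0.0266,-0.0249,0.0036],[0.0266,-0.0249,0.0036],[0.0266,-0.0249,0.0036],[0.0266,-0.0249,0.0036],[0.0266,-0.0249,0.0036],[0.0266,-0.0249,0.0036],[0.0266,-0.0249,0.0036],[0.0266,-0.0249,0.0036],[0.0266,-0.0249,0.0036],[0.0266,-0.0249,0.0036],[0.0266,-0.0249,0.0036],[0.0266,-0.0249,0.0036],[0.0266,-0.0249,0.0036],[0.0266,-0.0249,0.0036],[0.0266,-0.0249,0.0036],[0.0266,-0.0249,0.0036],[0,0,0],[0,0,0],[0,0,0],[0,0,0]]' --delta_rot '[[0,0,0],[0,0,0],[0,0,0],[0,0,0],[0,0,0],[0,0,0],[0,0,0],[0,0,0],[0,0,0],[0,0,0],[0,0,0],[0,0,0],[0,0,0],[0,0,0],[0,0,0],[0,0,0],[0,0,6],[0,0,6],[0,0,0],[0,0,0]]' --grip '[1,1,1,1,1,1,1,1,1,1,1,1,1,1,1,1,1,1,1,1]' --squeeze 30

```text
clock: 3.3
tool_pos: [0.4688, -0.1135, 0.1999]
eef_rot: [1.0, 0.022, 0.0, 0.0]
contact_force: [-0.2, 0.7, -0.3]
opening: 1.004
finger_force: 0.0
```

play_rows --translation '[[0.0005,-0.0005,0.016],[0,0,0.016],[0,0,0.016],[0,0,0.016],[0,0,0.016],[0,0,0.016],[0,0,0.016],[0,0,0.016],[0,0,0.002],[0,0,0],[0,0,0],[0,0,0],[0,0,0],[0,0,0],[0,0,0],[0,0,0]]' --delta_rot '[[0,0,0],[0,0,0],[0,0,0],[0,0,0],[0,0,0],[0,0,0],[0,0,0],[0,0,0],[0,0,0],[0,0,0],[0,0,0],[0,0,0],[0,0,0],[0,0,0],[0,0,0],[0,0,0]]' --grip '[1,1,1,1,1,1,1,1,1,1,-1,-1,-1,-1,-1,-1]' --squeeze 40

```text
clock: 5.3
tool_pos: [0.4691, -0.1129, 0.0698]
eef_rot: [1.0, 0.021, 0.0, 0.0]
contact_force: [-1.9, 1.0, 0.8]
opening: 0.347
finger_force: 0.2
```

play_rows --translation '[[0,0,0],[0,0,0],[0,0,0],[0,0,0]]' --delta_rot '[[0,0,0],[0,0,0],[0,0,0],[0,0,0]]' --grip '[-1,-1,-1,-1]'

```text
clock: 5.8
tool_pos: [0.4691, -0.1127, 0.0698]
eef_rot: [1.0, 0.021, -0.0, -0.0]
contact_force: [-0.2, 0.7, -0.5]
opening: 0.272
finger_force: 39.9
```

play_rows --translation '[[0,0,-0.016],[0,0,-0.034],[0,0,-0.034],[0,0,-0.034],[0,0,-0.034],[0,0,-0.034],[0.0011,-0.0321,0],[0.0011,-0.0321,0],[0.0011,-0.0321,0],[0.0011,-0.0321,0],[0.0011,-0.0321,0],[0.0011,-0.0321,0],[0.0011,-0.0321,0],[0.0011,-0.0321,0],[0.0011,-0.0321,0],[0.0011,-0.0321,0],[0.0011,-0.0321,0],[0.0011,-0.0321,0],[0,0,0],[0,0,0]]' --delta_rot '[[0,0,0],[0,0,0],[0,0,0],[0,0,5.2],[0,0,5.2],[0,0,5.2],[0,0,0],[0,0,0],[0,0,0],[0,0,0],[0,0,0],[0,0,0],[0,0,0],[0,0,0],[0,0,0],[0,0,0],[0,0,0],[0,0,0],[0,0,0],[0,0,0]]' --grip '[-1,-1,-1,-1,-1,-1,-1,-1,-1,-1,-1,-1,-1,-1,-1,-1,-1,-1,-1,-1]'

```text
clock: 8.3
tool_pos: [0.5693, 0.2578, 0.256]
eef_rot: [0.993, -0.115, -0.0, 0.001]
contact_force: [0.7, 0.5, -3.1]
opening: 0.266
finger_force: 39.9
```

play_rows --translation '[[0.001,-0.001,0.02],[0,0,0.025],[0,0,0.025],[0,0,0.025],[0,0,0.025],[0,0,0.026],[0,0,0],[0,0,0]]' --delta_rot '[[0,0,0],[0,0,0],[0,0,0],[0,0,0],[0,0,0],[0,0,0],[0,0,0],[0,0,0]]' --grip '[-1,-1,-1,-1,-1,-1,-1,-1]'

```text
clock: 9.3
tool_pos: [0.5717, 0.2591, 0.111]
eef_rot: [0.993, -0.115, 0.001, -0.0]
contact_force: [-0.6, -0.4, -2.6]
opening: 0.267
finger_force: 39.9
```

```bash
cat > b.py <<'E'
import sys
from fit import *
tag=sys.argv[1]
s=r.get_state();tp=np.array(s['tool_pos']);print(s['clock'],tp,s['contact_force'])
P=np.array([.6182,.2474,.01]);Rp=R.from_euler('z',-.2315)
print('tcp in plate mm',(Rp.inv().apply(tp-P)*1000).round(1))
im={c:r.snapshot(c) for c in('side','top')}
m={}
for c in im:
    pc=proj(c,tp-[0,0,.03])[0].astype(int);q=np.zeros((400,640));a=(slice(pc[1]-45,pc[1]+45),slice(pc[0]-50,pc[0]+50));q[a]=red(im[c])[a];m[c]=q
    big=cv2.resize(im[c][a],None,fx=4,fy=4,interpolation=2)
    globals()['o_'+c]=big
    T=Rp.as_matrix(),P
    # outline of square shifted from TCP: nominal grasp
    t=tp-Rp.apply([-.021,0,.07])
    for b,col in zip(SQ,((0,255,0),(255,255,0))):
        h=cv2.convexHull((((proj(c,b@T[0].T+t)-[pc[0]-50,pc[1]-45])+.5)*4).astype(np.int32));cv2.polylines(big,[h],True,col,1)
cv2.imwrite(f'pics/{tag}.png',np.hstack([o_side,o_top]))
E
python3 b.py h1
```

```text
9.3 [0.57174389 0.25912726 0.11095803] [-0.58791334 -0.40579274 -2.56394043]
tcp in plate mm [-47.9   0.8 101. ]
```

View pics/h1.png

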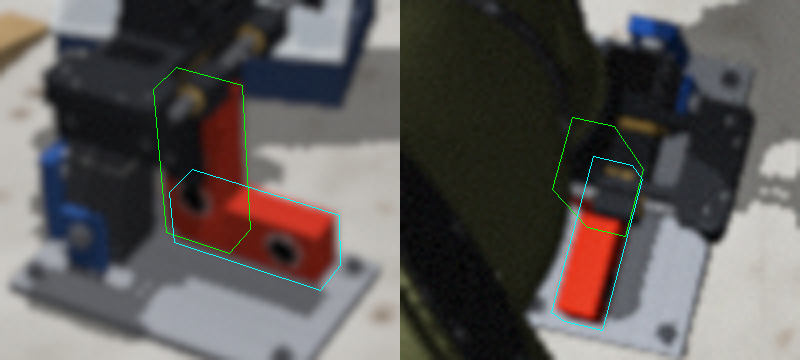

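The square is in the grip, level, with its foot above the plate, matching the predicted outline to within 1–3 mm. Lowering close to the plate.

play_rows --translation '[[0,0.0008,0.009],[0,0,0.009],[0,0,0.009],[0,0,0.001],[0,0,0.001],[0,0,0.0],[0,0,0]]' --delta_rot '[[0,0,0],[0,0,0],[0,0,0],[0,0,0],[0,0,0],[0,0,0],[0,0,0]]' --grip '[-1,-1,-1,-1,-1,-1,-1]'

```text
clock: 10.28
tool_pos: [0.571, 0.2592, 0.0811]
eef_rot: [0.993, -0.115, 0.0, -0.0]
contact_force: [0.4, 0.0, -2.0]
opening: 0.271
finger_force: 39.9
```

play_rows --translation '[[0,0,0.0005],[0,0,0.0005],[0,0,0.0005],[0,0,0.0005],[0,0,0]]' --delta_rot '[[0,0,0],[0,0,0],[0,0,0],[0,0,0],[0,0,0]]' --grip '[-1,-1,-1,-1,-1]'

```text
clock: 10.9
tool_pos: [0.5709, 0.2592, 0.0798]
eef_rot: [0.993, -0.115, 0.0, -0.0]
contact_force: [-1.4, -0.7, 6.1]
opening: 0.265
finger_force: 39.9
```

play_rows --translation '[[0,0,-0.0003],[0.003,0,0],[0.003,0,0],[0.003,0,0],[0.003,0,0],[0.003,0,0],[0,0,0]]' --delta_rot '[[0,0,0],[0,0,0],[0,0,0],[0,0,0],[0,0,0],[0,0,0],[0,0,0]]' --grip '[-1,-1,-1,-1,-1,-1,-1]'

```text
clock: 11.78
tool_pos: [0.5826, 0.2575, 0.0799]
eef_rot: [0.993, -0.114, -0.003, -0.001]
contact_force: [-7.1, 1.4, 12.8]
opening: 0.27
finger_force: 39.9
```

```bash
python3 b.py h2
```

```text
11.775 [0.58260281 0.25745466 0.07990862] [-7.05273667  1.41014152 12.79002629]
tcp in plate mm [-37.    1.6  69.9]
```

View pics/h2.png

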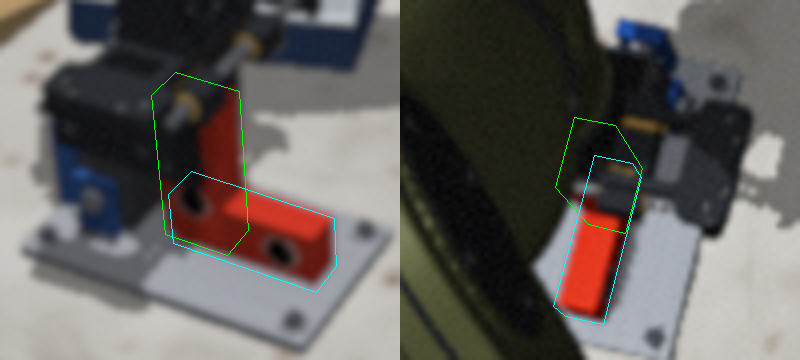

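The square is touching the plate and dragging, about 7 N of friction; the heel is still about 15 mm short of the stud. I'll lift it clear and advance hovering.

play_rows --translation '[[0,0,-0.0015],[0,0,0],[0,0,0]]' --delta_rot '[[0,0,0],[0,0,0],[0,0,0]]' --grip '[-1,-1,-1]'

```text
clock: 12.25
tool_pos: [0.5856, 0.2553, 0.0802]
eef_rot: [0.993, -0.115, 0.0, 0.0]
contact_force: [-0.2, -0.5, -2.9]
opening: 0.272
finger_force: 39.9
```

```bash
cat > s.py <<'E'
from h import *
s=r.get_state();P=np.array([.6182,.2474,.01]);Rp=R.from_euler('z',-.2315).inv()
A=Rp.as_matrix()@R.from_quat(s['eef_rot']).as_matrix()
print(s['clock'],'tcp plate mm',(Rp.apply(np.array(s['tool_pos'])-P)*1000).round(2),'F',Rp.apply(s['contact_force']).round(1),'M',Rp.apply(s['moment']).round(2),'toolx',A[:,0].round(4),'toolz',A[:,2].round(4))
E
python3 s.py
```

```text
12.25 tcp plate mm [-33.49   0.18  70.17] F [-0.1 -0.6 -2.9] M [0.06 0.02 0.02] toolx [1.0e+00 1.1e-03 3.0e-04] toolz [ 3.e-04 -5.e-04 -1.e+00]
```

play_rows --translation '[[0.002,0,-0.0004],[0.002,0,0],[0.002,0,0],[0.002,0,0],[0,0,0],[0,0,0]]' --delta_rot '[[0,0,0],[0,0,0],[0,0,0],[0,0,0],[0,0,0],[0,0,0]]' --grip '[-1,-1,-1,-1,-1,-1]'

```text
clock: 13.0
tool_pos: [0.5928, 0.254, 0.081]
eef_rot: [0.993, -0.115, -0.0, 0.0]
contact_force: [-3.4, 1.5, -1.2]
opening: 0.27
finger_force: 39.9
```

```bash
python3 s.py
```

```text
13.0 tcp plate mm [-26.23   0.64  70.98] F [-3.6  0.7 -1.2] M [0.02 0.54 0.03] toolx [ 1.0e+00  1.8e-03 -6.0e-04] toolz [-6.e-04 -1.e-04 -1.e+00]
```

play_rows --translation '[[0.0015,0,0],[0.0015,0,0],[0.0015,0,0],[0.0015,0,0],[0,0,0]]' --delta_rot '[[0,0,0],[0,0,0],[0,0,0],[0,0,0],[0,0,0]]' --grip '[-1,-1,-1,-1,-1]'

```text
clock: 13.62
tool_pos: [0.5963, 0.2533, 0.0807]
eef_rot: [0.993, -0.114, -0.003, 0.0]
contact_force: [-9.6, 0.9, 3.4]
opening: 0.271
finger_force: 39.9
```

```bash
python3 s.py
```

```text
13.625 tcp plate mm [-22.66   0.73  70.69] F [-9.5 -1.3  3.4] M [-0.03  1.5   0.1 ] toolx [ 1.      0.0027 -0.0054] toolz [-0.0054 -0.0011 -1.    ]
```

play_rows --translation '[[0,0.0004,0.0005],[0,0.0003,0.0005],[0,0,0.0005],[0,0,0]]' --delta_rot '[[0,0.1,0],[0,0.1,0],[0,0.1,0],[0,0,0]]' --grip '[-1,-1,-1,-1]'

```text
clock: 14.12
tool_pos: [0.5963, 0.2532, 0.0798]
eef_rot: [0.993, -0.114, 0.0, 0.0]
contact_force: [-10.1, 2.2, 6.6]
opening: 0.274
finger_force: 39.9
```

```bash
python3 s.py
```

```text
14.125 tcp plate mm [-22.65   0.63  69.84] F [-10.4  -0.2   6.6] M [ 0.02  1.91 -0.01] toolx [1.0e+00 3.1e-03 2.0e-04] toolz [ 2.e-04 -1.e-04 -1.e+00]
```

play_rows --translation '[[0.001,0.0002,0.0003],[0.001,0.0002,0.0003],[0,0,0.0002],[0,0,0],[0,0,0]]' --delta_rot '[[0,0,0],[0,0.05,0],[0,0.05,0],[0,0,0],[0,0,0]]' --grip '[-1,-1,-1,-1,-1]'

```text
clock: 14.75
tool_pos: [0.5964, 0.2532, 0.0798]
eef_rot: [0.994, -0.114, -0.001, -0.0]
contact_force: [-14.9, 3.1, 14.5]
opening: 0.267
finger_force: 39.9
```

```bash
python3 s.py; python3 b.py h3
```

```text
14.75 tcp plate mm [-22.55   0.64  69.83] F [-15.2  -0.4  14.5] M [-0.04  2.87  0.07] toolx [ 1.      0.0038 -0.0014] toolz [-1.4e-03 -1.0e-04 -1.0e+00]
14.75 [0.59639654 0.25319792 0.07982968] [-14.91442372   3.13486729  14.45142447]
tcp in plate mm [-22.6   0.6  69.8]
```

View pics/h3.png

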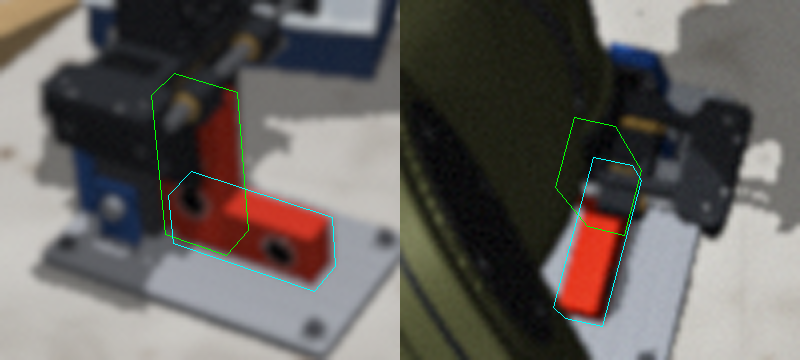

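play_rows --translation '[[0.001,0,0.0002],[0.0005,0,0],[0,0,0],[0,0,0],[0,0,0],[0,0,0]]' --delta_rot '[[0,0.1,0],[0,0.1,0],[0,0,0],[0,0,0],[0,0,0],[0,0,0]]' --grip '[-1,-1,-1,-1,-1,-1]'

```text
clock: 15.6
tool_pos: [0.5964, 0.2532, 0.0798]
eef_rot: [0.994, -0.113, -0.0, 0.0]
contact_force: [-18.0, 3.0, 17.6]
opening: 0.268
finger_force: 39.9
```

```bash
python3 s.py; python3 - <<'E'
from fit import *
# side-view pitch/heel check: fit x,pitch of square (y, yaw, from TCP) on red mask, foot region only
s=r.get_state();tp=np.array(s['tool_pos']);im=np.mean([r.snapshot('side').astype(float) for _ in range(4)],0).astype('u1')
Rp=R.from_euler('z',-.2315)
# silhouettes for square + stud
for t in('square','stud'):
    for o in r.silhouettes('side',t)[:3]:
        cn=max(cv2.findContours(o['pixels'].astype('u1'),0,2)[0],key=cv2.contourArea);print(t,round(o['confidence'],2),cv2.approxPolyDP(cn,1.5,True)[:,0].tolist())
P=np.array([.6182,.2474,.01])
for n,pts in (('foot outer side',[[-100,12,0],[-5,12,0],[-100,12,36],[-42,12,36]]),('stud',[[0,20,3],[0,20,88],[40,20,88],[0,-20,88]])):
    print(n,proj('side',Rp.apply(np.array(pts)/1000)+P).round(1).tolist())
x0,y0=230,195
cv2.imwrite('pics/f.png',cv2.resize(im[y0:y0+100,x0:x0+120],None,fx=6,fy=6,interpolation=2))
E
```

```text
15.6 tcp plate mm [-22.55   0.67  69.81] F [-18.2  -1.3  17.6] M [-0.18  3.57  0.07] toolx [ 1.0e+00  4.1e-03 -7.0e-04] toolz [-7.e-04 -7.e-04 -1.e+00]
square 0.97 [[285, 224], [278, 234], [279, 248], [269, 248], [270, 257], [273, 261], [305, 272], [311, 265], [310, 256], [289, 248], [287, 225]]
square 0.91 [[355, 181], [344, 186], [343, 213], [349, 220], [374, 208], [376, 203], [373, 196], [364, 198], [360, 196], [359, 184]]
stud 0.73 [[253, 241], [253, 245], [263, 249], [263, 256], [267, 260], [269, 258], [268, 247]]
foot outer side [[305.7, 273.0], [270.5, 260.9], [305.1, 260.7], [282.9, 253.4]]
stud [[266.7, 261.3], [263.5, 232.1], [248.9, 227.4], [273.2, 222.7]]
```

View pics/f.png

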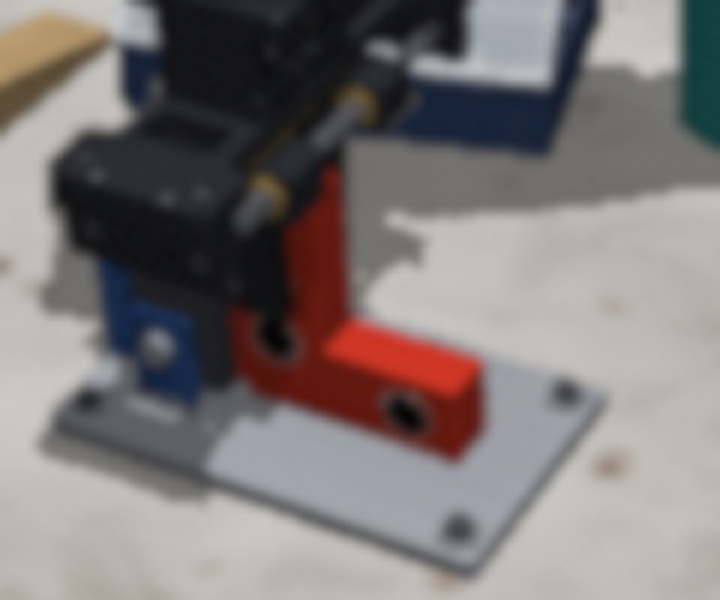

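The square's foot lies flat on the plate, with its silhouette corners within 1 px of the home pose apart from the relieved heel (2.5 px). Pushing from about 10 N to 18 N moved it only 0.1 mm, so the stud is on its stop. Handing in.

```bash
python3 -c "
from plant import r
print(r.finish_job())"
```

```text
the job is handed in; nothing more can be done
None
```

I handed the job in at about 16 s with the red square still gripped in the corner, pressed forward at about 18 N and down at about 18 N; its fit matches the upright home position to about a pixel, and the stud did not move under the extra push, so I take it to be upright against its stop.

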